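Clip the work board down on the banding wheel

TASK

Fasten the plywood work board to the banding wheel with the spring clip: stand the clip over the board's slot, press its plunger so that the hook comes out down into the slot, slide it along with the plunger kept down until the hook is up against the steel post, and let the plunger rise so that the hook catches under the post. Leave the clip standing square on the board, hooked and let go; stop as soon as it meets the post and do not bear hard on board or post, and leave the pot, jar and wooden rib alone.

Things in the scene. Friction and masses are not known exactly. Their poses are not given: they have to be found in the camera images.
- wheel: Fixed banding wheel (blue disc on a dark iron foot) carrying a square plywood board 260 x 260 x 22 mm, board top 120 mm above the table; does not turn. Origin: on the table under the board's centre. A small clay head about 100 mm high stands on the board, in its corner on the +x, -y side, 113 mm from the centre.
- slot (a point): Reference point of the slot: on the board's top surface and the slot's centre line, 55 mm from the board's centre on the -x side. x runs along the slot, z up. The slot is 14 mm wide (y), 22 mm deep and runs from 40 mm on the -x side of this point to 44 mm on the +x side. The hook goes down near the -x end, short of the post, and is then slid to +x under the post.
- post_zone (a point): Middle of the stretch of the slot where the post may be: 15 mm to +x of slot, 5 mm below the board's top, axes as there. The round steel post, 6 mm in diameter, crosses the slot level along y at this height (underside 8 mm below the board's top), its axis up to 15 mm either way along x: its exact place is not reported and must be seen or felt. It stays put under load.
- clip: Spring hold-down clip, loose, about 0.17 kg, 84 mm high, standing on the table. Origin: centre of its underside. Dark steel foot 58 mm long (x), 38 wide (y), 20 high: two skids 12 mm wide with an open channel 14 mm wide between; its upper plate has a pointed prow on the +x side, 47 mm from the origin. On it an aluminium collar, 22 mm across, up to 34 mm, then the 10 mm stem and the grip head.
- head (a point): Centre of the top of the plunger's black grip head, 84 mm above the clip's underside at rest. The head is a block 30 mm (x) by 22 mm (y) by 28 mm high; hold it across its y sides and it carries the whole clip. Pressing the head down while the foot is held up by a surface pushes the hook out.
- hook (a point): Middle of the hook's pocket floor (moves with the plunger): at rest 7 mm to +x of the clip's axis and 6 mm above its underside. Steel L, 8 mm wide (y): shank at x -3 to +3 mm from the clip's axis; toe 4 mm thick reaching to x 14, with an upturned lip 3 mm high at x 11 to 14. Pocket 8 mm long, open upward. At rest it is hidden in the channel, toe 2 mm above the underside.
- plunger (a joint): Travel of plunger and hook out of the foot, m: 0 at rest, 0.020 at the hard stop. Spring 2.6 N at rest, 6.6 N at the stop. On the board, the lip passes under the post only above 0.017; properly caught, the post lying on the pocket floor, it reads 0.014; caught on the lip alone about 0.017; missed 0.
- pot: Dark glazed tool pot, 88 mm in diameter, 95 mm high with sticks standing out to 180 mm, origin at its base; leave alone.
- jar: Lidded glass jar 60 mm in diameter, 75 mm high, origin at its base; leave alone.
- rib: Flat wooden potter's rib 100 x 45 x 8 mm, lying on the table, origin at its underside's centre; leave alone.
Not all that is in view belongs to the job. Leave any orange or red look-alike of the clip alone.

How it is judged:
By the outcome, as a careful person would: the job done as asked, in the order asked, and still so for the second after the job is handed in, with the robot touching nothing.
It also fails if it takes over 64 s, if anything falls off the work surface, if the arm or the gripper's body presses on something with over 40 N, if the wrist force passes 120 N, or if a joint passes its speed limit or range.

ROBOT

A 6-joint arm with a two-finger parallel gripper is mounted at the origin on the work surface. World frame = base frame: x ahead of the robot, y to its left, z up, the work surface at z = 0. Lengths are in m, angles in rad, forces in N, time in s.
With the tool pointing down it reaches from about 0.35 to 0.975 m from the base axis. Payload 4.9 kg.
Tool frame: the origin (TCP) lies midway between the tips of the shut fingers; the grasp point (between the pads) lies 19 mm behind it; z points along the fingers, y is the line along which they close (so a half turn about z gives the same grasp; the last joint's range is limited). The gripper opens to 85 mm and grips with 20 to 120 N. Pads are 22 mm wide; open, the fingers measure 114 mm over their backs; the gripper's body (76 mm by 85 mm) begins 54 mm behind the grasp point. The pads swing forward as they close: fully open they stand 13 mm farther back than shut.
Start: joints at [-1.23, 0.053, 1.613, -0, 1.476, -0.119], TCP at [0.277, -0.56, 0.231] pointing down, gripper open.
Joint ranges: [-3.01, 3.01], [-1.01, 2.22], [0.06, 2.58], [-1.02, 4.17], [0.09, 2.62], [-3.14, 3.14]. Speed limits (rad/s): [2.57, 2.57, 3.14, 3.14, 3.14, 3.14].

INTERFACE

Orientations are given as a rotation vector (axis times angle).
In Python, from station import ctrl, optics, job gives the robot as it stands.
- The arm moves only by the shell command python3 -m jog 'ROWS' [OPENING] [FORCE]. ROWS is JSON, a list of rows, each a list of 2 entries, a list of its own where there are three numbers: the shift along the tool's x, y, z in m, then the turn, a rotation vector about the tool's x, y, z in rad. A call has 1 to 5 rows; each row is the pose to reach, as a shift and turn from the pose commanded when the call began, along the tool's axes at that moment; what a row does not reach only later rows make up. A row lasts 1/10 s, in which the tool goes at most 50 mm and 8.59 degrees, less where a joint would pass 70% of its speed; a pose out of reach is approached as far as the arm can. A call with a gripper value outside its range is refused whole. OPENING is the opening, from 0 (shut) to 1 (fully open), set as the call begins (- or left out, the last holds). The fingers move at their own pace and stop on an object; FORCE is the grip in N (left out, the last holds). Time passes only in rows, so rows that repeat a pose let the fingers close. It gives the time, the measured TCP pose, the force, the opening and the grip force at its end, in the units of the state.
- ctrl.get_obs(): the state, without advancing time (a new reading comes with each control period).
- optics.get_image(name): name is "scene" or "side" or "wrist"; returns a dict with "image" (400x640x3 uint8, blue, green, red), "fx", "fy", "cx", "cy" (pixels), "D" ([k1, k2, p1, p2, k3] as OpenCV has them; the pictures are not rectified), "rvec" (rotation vector, rad) and "tvec" (3), from world to camera coordinates, as OpenCV has them; the wrist camera has in their place "mount" (4x4, takes a point from camera to tool coordinates, whose origin is the TCP and whose axes are the flange's). Camera axes: x right, y down, z forward; pixel columns grow to the right and rows downward; lengths in m; the calibration is good to about 2 mm. A picture is of the moment at which its call begins: read the wrist's pose just before it. There is no depth.
- job.finish_job(): hands the job in; it is judged then, once.
The state is a dict: "t": time; "q": joint angles; "dq": joint speeds; "effort": joint torques, N m; "tool_pos": TCP position; "tool_rot": TCP orientation; "contact_force": force on the tool from outside, world axes, zero at the start; "wrist_torque": the same for the moment, N m; "opening": finger opening in m; "grip_force": force on a finger pad.
Only numpy, scipy, OpenCV 4.12 (cv2) and the standard library are available. Lean on these libraries where they do the work, as an engineer would, in place of code of your own. Each camera call takes 0.05 s, during which the arm holds its last target. There are 200 camera calls.

## Working session

There is one attempt and no reset: what is moved stays moved. The work goes in short steps, Python scripts to look and compute and a shell command to move; the robot and the scene stay as the last step left them, time stands still between calls to the robot, and variables do not carry over. Pictures are saved under pics/ and viewed, at most 10 in all, crops included, and the job is handed in when it is done.

```bash
ls; mkdir -p pics; python3 - <<'E'
from station import ctrl, optics
import cv2, numpy as np, pickle
o=ctrl.get_obs(); print({k:np.round(v,3) for k,v in o.items()})
d={}
for n in("scene","side","wrist"):
    d[n]=optics.get_image(n); cv2.imwrite(f"pics/{n}0.png",d[n]["image"])
    print(n,{k:np.round(v,3).tolist() for k,v in d[n].items() if k!="image"})
pickle.dump((o,d),open("first.pkl","wb"))
E
```

```text
pics
{'t': np.float64(0.0), 'q': array([-1.23 ,  0.053,  1.614, -0.   ,  1.476, -0.119]), 'dq': array([ 0.   ,  0.001,  0.   ,  0.   , -0.001, -0.001]), 'effort': array([-0.0000e+00, -3.9368e+01, -3.7018e+01, -0.0000e+00,  7.0000e-03,
       -0.0000e+00]), 'tool_pos': array([ 0.277, -0.559,  0.23 ]), 'tool_rot': array([-3.057, -0.715,  0.   ]), 'contact_force': array([0.475, 0.028, 0.93 ]), 'wrist_torque': array([ 0.047, -0.012, -0.024]), 'grip_force': np.float64(0.0), 'opening': np.float64(0.085)}
scene {'fx': 378.13, 'fy': 378.13, 'cx': 323.939, 'cy': 201.218, 'D': [-0.05, 0.0, 0.0, 0.0, 0.0], 'rvec': [1.677, 2.146, -0.609], 'tvec': [0.022, -0.403, 1.182]}
side {'fx': 366.261, 'fy': 366.261, 'cx': 319.451, 'cy': 202.03, 'D': [-0.004, 0.0, 0.0, 0.0, 0.0], 'rvec': [0.937, -2.32, 1.226], 'tvec': [0.423, 0.262, 0.736]}
wrist {'fx': 307.993, 'fy': 307.993, 'cx': 317.553, 'cy': 194.456, 'D': [-0.056, 0.0, 0.0, 0.0, 0.0], 'mount': [[-0.001, -0.956, -0.293, 0.075], [1.0, -0.001, -0.001, 0.0], [0.001, -0.293, 0.956, -0.143], [0.0, 0.0, 0.0, 1.0]]}
```

View pics/scene0.png

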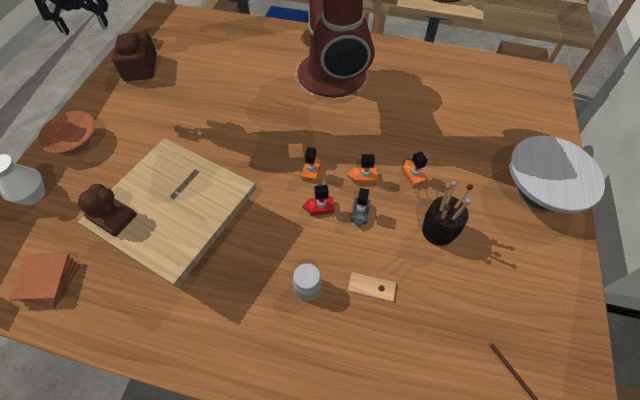

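View pics/side0.png

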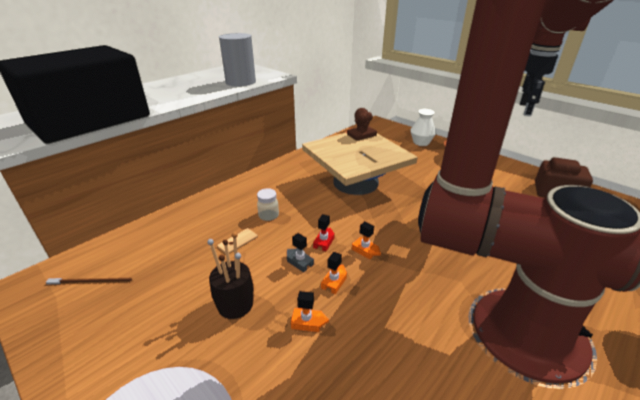

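The scene view shows the board at left with its corners near (167,142), (254,187), (176,277) and (82,220). The slot runs from (197,172) to (173,198). The grey clip is at (361,208), with orange and red look-alikes around it; in the side view it is at (299,255).

```bash
cat > h.py <<'E'
import cv2, numpy as np
from scipy.spatial.transform import Rotation as R
def cam(d,o=None):
    K=np.array([[d["fx"],0,d["cx"]],[0,d["fy"],d["cy"]],[0,0,1.]]);D=np.array(d["D"],float)
    if "mount" in d:
        T=np.eye(4);T[:3,:3]=R.from_rotvec(o["tool_rot"]).as_matrix();T[:3,3]=o["tool_pos"]
        W=T@np.array(d["mount"]);return K,D,W[:3,:3],W[:3,3]
    A=R.from_rotvec(np.ravel(d["rvec"])).as_matrix()
    return K,D,A.T,-A.T@np.ravel(d["tvec"])
def ray(c,px):
    K,D,A,p=c
    u=cv2.undistortPoints(np.array([[px]],float),K,D)[0,0]
    v=A@np.array([u[0],u[1],1]);return p,v/np.linalg.norm(v)
def onz(c,px,z):
    p,v=ray(c,px);return p+v*(z-p[2])/v[2]
def tri(r1,r2):
    (p,v),(q,w)=r1,r2
    s=np.linalg.lstsq(np.c_[v,-w],q-p,rcond=None)[0]
    a,b=p+s[0]*v,q+s[1]*w;return (a+b)/2,np.linalg.norm(a-b)
def proj(c,X):
    K,D,A,p=c;rv=cv2.Rodrigues(A.T)[0]
    return cv2.projectPoints(np.array(X,float).reshape(-1,1,3),rv,-A.T@p,K,D)[0][:,0]
def totool(o,X): # world vector -> tool axes
    return R.from_rotvec(o["tool_rot"]).as_matrix().T@X
E
python3 - <<'E'
import pickle; from h import *
o,d=pickle.load(open("first.pkl","rb"))
s,t=cam(d["scene"]),cam(d["side"])
C=[onz(s,p,.12) for p in[(167,142),(254,187),(176,277),(82,220)]]
for c in C: print(c.round(3))
for i in range(4): print(np.linalg.norm(C[i]-C[i-1]).round(3))
print("ctr",np.mean(C,0).round(3)); a,b=[onz(s,p,.12) for p in[(197,172),(173,198)]];print("slot",a.round(3),b.round(3),np.linalg.norm(a-b).round(3))
print("head",onz(s,(363,195),.07).round(3),tri(ray(s,(363,198)),ray(t,(299,242))))
print("foot",onz(s,(361,216),.0).round(3))
for n,(x,y) in dict(scene=(360,205),side=(300,252)).items():
    im=d[n]["image"]; cv2.imwrite(f"pics/{n}_crop.png",cv2.resize(im[y-35:y+35,x-45:x+45],None,fx=4,fy=4,interpolation=2))
im=d["scene"]["image"][130:230,100:270]
a=cv2.resize(im,None,fx=4,fy=4,interpolation=2)
p=[cv2.imread(f"pics/{n}_crop.png") for n in("scene","side")]
cv2.imwrite("pics/m1.png",np.vstack([cv2.resize(np.hstack(p),(680,264)),cv2.resize(d["scene"]["image"][140:220,140:260],(480,320),interpolation=2)[:, :480] if 0 else cv2.copyMakeBorder(cv2.resize(d["scene"]["image"][140:220,140:260],(480,320),interpolation=2),0,0,0,200,0)]))
E
```

```text
[ 0.473 -0.282  0.12 ]
[ 0.543 -0.043  0.12 ]
[ 0.77  -0.117  0.12 ]
[ 0.707 -0.359  0.12 ]
0.246
0.249
0.238
0.25
ctr [ 0.624 -0.2    0.12 ]
slot [ 0.536 -0.178  0.12 ] [ 0.612 -0.199  0.12 ] 0.078
head [0.473 0.184 0.07 ] (array([0.47828688, 0.18450284, 0.06705528]), np.float64(0.0027902493101369507))
foot [0.487 0.189 0.   ]
```

View pics/m1.png

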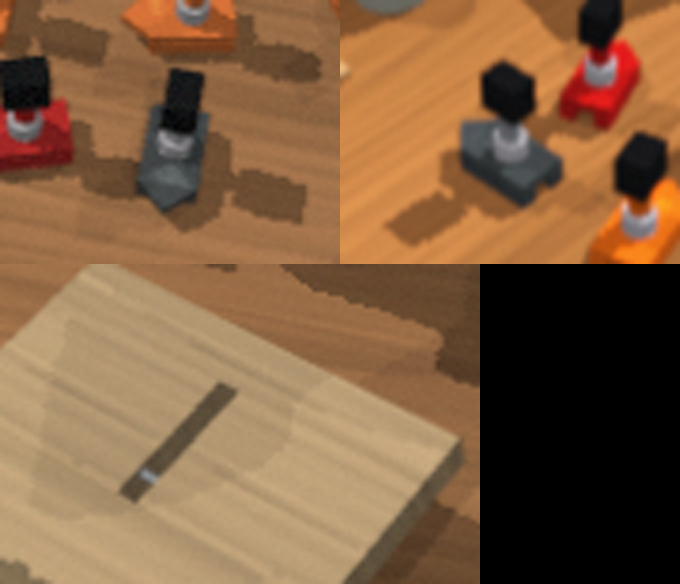

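```bash
python3 - <<'E'
import pickle; from h import *
o,d=pickle.load(open("first.pkl","rb"))
s,t=cam(d["scene"]),cam(d["side"])
pr=onz(s,(358.7,225),.014);co=onz(s,(361.3,206),.034);print(pr.round(3),co.round(3),np.linalg.norm((pr-co)[:2]).round(3),np.degrees(np.arctan2(*(pr-co)[1::-1])).round(1))
print("red",onz(s,(321,207),.02).round(3))
print("post",onz(s,(177,192.7),.117).round(3))
tgt=np.array([.473,.186,.25])
Rm=R.from_rotvec(o["tool_rot"]).as_matrix();print("toolaxes",Rm.round(3).tolist())
print(totool(o,tgt-o["tool_pos"]).round(3))
E
```

```text
[0.52  0.189 0.014] [0.48  0.185 0.034] 0.04 4.9
red [0.498 0.093 0.02 ]
post [ 0.596 -0.199  0.117]
toolaxes [[0.896, 0.444, -0.001], [0.444, -0.896, 0.002], [0.0, -0.002, -1.0]]
[ 0.506 -0.581 -0.019]
```

```bash
python3 -m jog '[[[0.032,-0.037,-0.004],[0,0,0]],[[0.064,-0.074,-0.008],[0,0,0]],[[0.096,-0.111,-0.012],[0,0,0]],[[0.128,-0.148,-0.016],[0,0,0]],[[0.16,-0.185,-0.02],[0,0,0]]]' 0.7 60
python3 -m jog '[[[0.032,-0.037,0],[0,0,0]],[[0.064,-0.074,0],[0,0,0]],[[0.096,-0.111,0],[0,0,0]],[[0.128,-0.148,0],[0,0,0]],[[0.16,-0.185,0],[0,0,0]]]'
python3 -m jog '[[[0.032,-0.037,0],[0,0,0.09]],[[0.064,-0.074,0],[0,0,0.18]],[[0.096,-0.111,0],[0,0,0.27]],[[0.128,-0.148,0],[0,0,0.372]],[[0.16,-0.185,0],[0,0,0.372]]]'
python3 - <<'E'
from station import ctrl,optics; from h import *; import pickle
o=ctrl.get_obs(); print(o["t"],o["tool_pos"],totool(o,np.array([.478,.186,.25])-o["tool_pos"]).round(3),o["q"].round(2))
E
```

```text
t: 0.65
tool_pos: [0.3386, -0.3213, 0.251]
tool_rot: [-3.059, -0.715, -0.0]
contact_force: [1.0, 0.6, 0.2]
opening: 0.0602
grip_force: 0.0
t: 1.15
tool_pos: [0.3998, -0.0846, 0.2512]
tool_rot: [3.059, 0.715, 0.001]
contact_force: [1.5, 0.4, 0.2]
opening: 0.0599
grip_force: 0.0
t: 1.65
tool_pos: [0.4611, 0.1525, 0.2512]
tool_rot: [3.138, 0.136, 0.001]
contact_force: [0.4, -0.5, 1.2]
opening: 0.0597
grip_force: 0.0
1.65 [0.46111388 0.15249458 0.25121904] [ 0.02  -0.032  0.001] [ 0.17 -0.3   1.9  -0.    1.54  1.65]
```

```bash
python3 -m jog '[[[0.017,-0.032,0],[0,0,0]],[[0.017,-0.032,0],[0,0,0]],[[0.017,-0.032,0],[0,0,0]]]' 
python3 - <<'E'
from station import ctrl,optics; from h import *; import pickle
o=ctrl.get_obs(); d=optics.get_image("wrist"); pickle.dump((o,d),open("w1.pkl","wb"))
cv2.imwrite("pics/w1.png",d["image"]); print(o["t"],o["tool_pos"],proj(cam(d,o),[[.48,.186,.084],[.48,.186,0]]))
E
```

```text
t: 1.95
tool_pos: [0.475, 0.184, 0.2507]
tool_rot: [3.138, 0.14, -0.002]
contact_force: [0.0, -0.3, 0.2]
opening: 0.0597
grip_force: 0.0
1.95 [0.47500161 0.18403955 0.25069652] [[316.23350964 170.2985407 ]
 [316.53284229 155.99137971]]
```

View pics/w1.png

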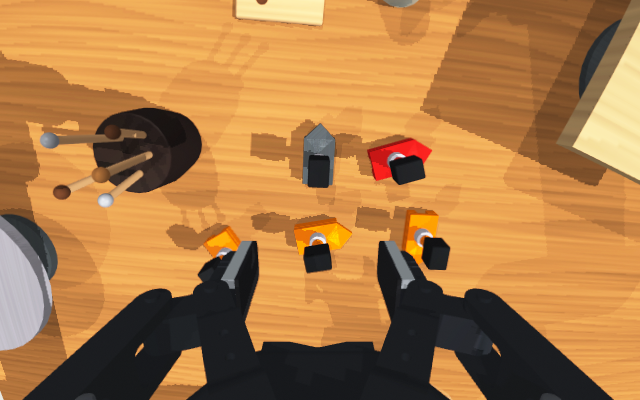

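```bash
python3 - <<'E'
from h import *; import pickle
o,d=pickle.load(open("w1.pkl","rb")); c=cam(d,o)
g=d["image"].max(2)[110:200,290:345]; 
m=(g<60).astype(np.uint8); n,l,st,ce=cv2.connectedComponentsWithStats(m)
i=1+np.argmax(st[1:,4]); x,y,w,h,a=st[i]; x+=290;y+=110; print(x,y,w,h,a)
print(d["image"][150:192,318].sum(1).tolist())
# bottom edge=-x edge of top (z .084); left/right edges at bottom
for px in [(x,y+h-2),(x+w,y+h-2),(x+w/2,y+h)]: print(onz(c,px,.084).round(4))
for px in [(x+w/2,y)]: print("top +x edge bottom",onz(c,px,.056).round(4))
print("prow",onz(c,(320,124),.018).round(4))
# steel foot sides
hsv=cv2.cvtColor(d["image"],cv2.COLOR_BGR2HSV)
for r in range(126,186,6): print(r,d["image"][r,296:344:2].sum(1).tolist())
E
```

```text
308 155 22 33 668
[335, 357, 327, 308, 432, 148, 53, 55, 53, 61, 92, 105, 107, 107, 106, 107, 104, 103, 103, 103, 102, 102, 102, 104, 102, 101, 102, 102, 104, 102, 106, 103, 103, 103, 103, 106, 105, 180, 433, 440, 436, 433]
[0.4625 0.1931 0.084 ]
[0.4646 0.1702 0.084 ]
[0.4614 0.1815 0.084 ]
top +x edge bottom [0.4912 0.184  0.056 ]
prow [0.5221 0.1855 0.018 ]
126 [491, 390, 341, 342, 343, 344, 351, 352, 351, 317, 245, 346, 337, 344, 478, 480, 481, 482, 480, 481, 478, 478, 473, 474]
132 [359, 360, 360, 359, 356, 357, 319, 219, 342, 339, 351, 340, 344, 345, 351, 335, 318, 473, 476, 473, 474, 473, 469, 468]
138 [341, 343, 345, 348, 318, 334, 339, 345, 332, 340, 343, 348, 339, 346, 344, 313, 320, 317, 326, 204, 330, 332, 331, 332]
144 [354, 355, 356, 359, 338, 329, 337, 334, 333, 348, 353, 352, 378, 421, 411, 398, 333, 309, 312, 318, 319, 322, 324, 355]
150 [344, 342, 340, 342, 340, 331, 286, 219, 325, 342, 359, 335, 373, 307, 305, 309, 311, 312, 311, 283, 241, 306, 307, 341]
156 [335, 332, 336, 351, 225, 216, 219, 55, 56, 54, 55, 53, 56, 53, 53, 53, 160, 308, 309, 251, 307, 322, 319, 352]
162 [366, 366, 365, 360, 218, 216, 130, 107, 104, 105, 98, 107, 107, 104, 105, 105, 105, 310, 331, 415, 470, 471, 486, 491]
168 [337, 339, 363, 338, 327, 324, 106, 104, 106, 104, 105, 103, 105, 104, 103, 105, 100, 325, 329, 425, 483, 482, 507, 503]
174 [370, 369, 370, 287, 324, 325, 103, 105, 108, 107, 103, 102, 101, 102, 105, 103, 102, 285, 292, 456, 472, 503, 507, 509]
180 [499, 508, 510, 356, 323, 324, 89, 106, 105, 106, 104, 106, 102, 103, 104, 101, 114, 289, 321, 426, 479, 480, 478, 478]
```

The wrist view shows the grey clip directly ahead, with the head's top face around (318,174) and the prow at (320,124). That puts the head at (0.4765, 0.182) with a yaw of about 4°, so I'll descend and grip.

```bash
python3 -m jog '[[[0.001,0.002,0.045],[0,0,0.01]],[[0.001,0.002,0.09],[0,0,0.01]],[[0.001,0.002,0.13],[0,0,0.01]],[[0.001,0.002,0.17],[0,0,0.01]],[[0.001,0.002,0.197],[0,0,0.01]]]' 0.7 60
python3 -m jog '[[[0,0,0],[0,0,0]],[[0,0,0],[0,0,0]],[[0,0,0],[0,0,0]],[[0,0,0],[0,0,0]],[[0,0,0],[0,0,0]]]' 0 60
python3 -m jog '[[[0,0,0],[0,0,0]],[[0,0,0],[0,0,0]]]'
python3 -m jog '[[[0,0,-0.02],[0,0,0]],[[0,0,-0.06],[0,0,0]],[[0,0,-0.1],[0,0,0]],[[0,0,-0.14],[0,0,0]],[[0,0,-0.18],[0,0,0]]]'
python3 - <<'E'
from station import ctrl,optics; from h import *; import pickle
o=ctrl.get_obs(); d=optics.get_image("wrist"); pickle.dump((o,d),open("w2.pkl","wb"))
s=optics.get_image("side");print(o["tool_pos"])
u,v=proj(cam(s),[o["tool_pos"]])[0].astype(int)
im=s["image"][max(v-60,0):v+60,max(u-60,0):u+60]
cv2.imwrite("pics/w2.png",np.hstack([cv2.resize(d["image"],(480,300)),cv2.resize(im,(300,300))]))
E
```

```text
t: 2.5
tool_pos: [0.4746, 0.1798, 0.0514]
tool_rot: [3.139, 0.118, -0.005]
contact_force: [-0.1, 0.0, 0.8]
opening: 0.0596
grip_force: 0.0
t: 3.0
tool_pos: [0.478, 0.1819, 0.0563]
tool_rot: [-3.139, -0.122, -0.006]
contact_force: [0.0, 0.1, 2.4]
opening: 0.0209
grip_force: 62.1
t: 3.2
tool_pos: [0.4779, 0.1819, 0.0557]
tool_rot: [-3.139, -0.123, -0.005]
contact_force: [1.8, -0.3, 2.5]
opening: 0.0209
grip_force: 62.1
t: 3.7
tool_pos: [0.4755, 0.1818, 0.2349]
tool_rot: [-3.139, -0.122, 0.003]
contact_force: [0.2, 0.2, -1.1]
opening: 0.021
grip_force: 61.4
[0.47553337 0.18178239 0.23490697]
```

View pics/w2.png

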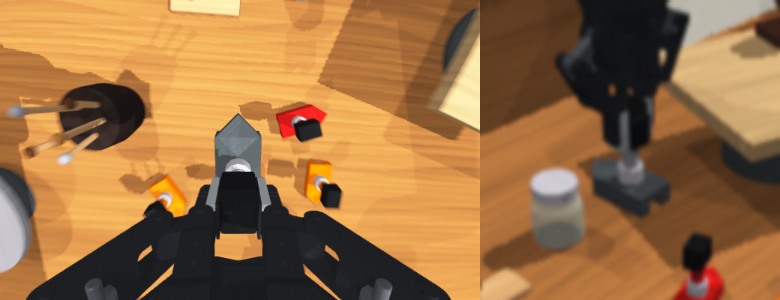

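The clip is held straight between the fingers: the wrist view shows the prow ahead, and the side view shows the clip upright. Next I'll carry it to just behind the slot and take a close look.

```bash
python3 -m jog '[[[-0.002,0.03,-0.01],[0,0,0]],[[-0.005,0.07,-0.015],[0,0,0]],[[-0.008,0.115,-0.015],[0,0,0]],[[-0.011,0.16,-0.015],[0,0,0]],[[-0.014,0.2,-0.015],[0,0,0]]]'
python3 -m jog '[[[-0.003,0.035,0],[0,0,0.1]],[[-0.006,0.07,0],[0,0,0.2]],[[-0.008,0.105,0],[0,0,0.3]],[[-0.01,0.14,0],[0,0,0.374]],[[-0.01,0.14,0],[0,0,0.374]]]'
python3 -m jog '[[[0,0,0],[0,0,0]],[[0,0,0],[0,0,0]]]'
python3 - <<'E'
from station import ctrl,optics; from h import *; import pickle
o=ctrl.get_obs(); d=optics.get_image("wrist"); pickle.dump((o,d),open("w3.pkl","wb"))
cv2.imwrite("pics/w3.png",d["image"]); print(o["tool_pos"],o["tool_rot"])
E
```

```text
t: 4.3
tool_pos: [0.477, -0.0202, 0.2476]
tool_rot: [-3.138, -0.122, 0.004]
contact_force: [-0.6, 0.2, -1.3]
opening: 0.0208
grip_force: 61.6
t: 4.8
tool_pos: [0.478, -0.1619, 0.2474]
tool_rot: [-3.106, 0.472, 0.005]
contact_force: [0.5, 0.8, -1.3]
opening: 0.0207
grip_force: 61.5
t: 5.0
tool_pos: [0.4786, -0.1581, 0.2482]
tool_rot: [-3.106, 0.462, 0.003]
contact_force: [1.2, 1.1, -1.5]
opening: 0.0213
grip_force: 61.5
[ 0.4785976  -0.15808387  0.2482052 ] [-3.10635438e+00  4.61605848e-01  2.83411182e-03]
```

View pics/w3.png

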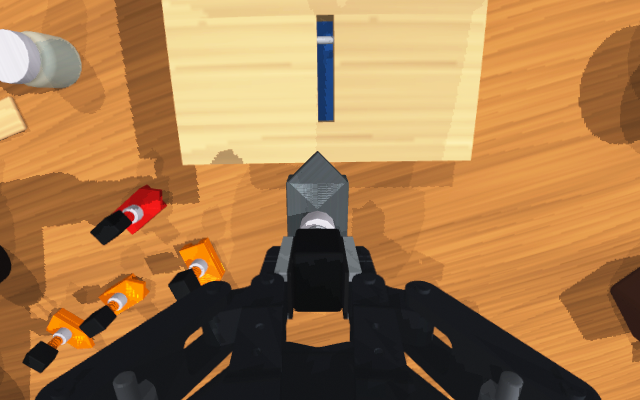

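The close view shows the slot from (325,15) to (326,121), the post as a bright bar at (325,40), and the clip's prow at (318,152).

```bash
cat > m3.py <<'E'
from h import *; import pickle
o,d=pickle.load(open("w3.pkl","rb")); c=cam(d,o); im=d["image"]
hsv=cv2.cvtColor(im,cv2.COLOR_BGR2HSV)
m=((hsv[...,0]>95)&(hsv[...,0]<130)&(hsv[...,1]>120)).astype(np.uint8); m[:, :300]=0;m[:,350:]=0;m[140:]=0
for r in(30,60,75,90,105,118):
    x=np.flatnonzero(m[r]); print(r,x.min() if len(x) else None,x.max() if len(x) else None)
print(im[8:52:1,325].sum(1).tolist()); print(im[114:128,325].sum(1).tolist())
def mid(r):
    x=np.flatnonzero(m[r]);return (x.min()+x.max()+1)/2
a=onz(c,(mid(115),122),.12);b=onz(c,(mid(60),60),.12)
print("near end",a.round(4),"mid",b.round(4))
far=onz(c,(325,15),.12);print("far",far.round(4),np.linalg.norm(far-a).round(4))
yaw=np.arctan2(*(b-a)[1::-1]);e=onz(c,(183,164),.12)-onz(c,(471,160),.12)
print("yaw",np.degrees(yaw),"edge",np.degrees(np.arctan2(e[1],e[0]))-90)
Rm=R.from_rotvec(o["tool_rot"]).as_matrix();ty=np.degrees(np.arctan2(Rm[1,0],Rm[0,0]));print("toolyaw",ty)
for r in (36,40,44): print("post row",r,onz(c,(325,r),.117).round(4))
p=onz(c,(317.5,152),o["tool_pos"][2]-.054+.018);print("prow tool",totool(o,p-o["tool_pos"]).round(4))
print("w at 90",np.linalg.norm(onz(c,(317,90),.12)-onz(c,(334,90),.12)))
E
python3 m3.py
```

```text
30 317 332
60 318 332
75 318 332
90 318 332
105 318 332
118 319 332
[564, 563, 561, 560, 560, 562, 495, 281, 228, 228, 228, 228, 250, 237, 214, 190, 187, 189, 189, 187, 187, 187, 186, 184, 185, 199, 213, 218, 445, 569, 609, 618, 607, 566, 482, 365, 228, 214, 265, 265, 265, 264, 256, 210]
[211, 221, 186, 171, 172, 171, 208, 307, 555, 585, 581, 584, 590, 592]
near end [ 0.5304 -0.1813  0.12  ] mid [ 0.5786 -0.1952  0.12  ]
far [ 0.6111 -0.2045  0.12  ] 0.0839
yaw -16.098181078303742 edge -16.118647649333653
toolyaw -16.904610955151384
post row 36 [ 0.5967 -0.2002  0.117 ]
post row 40 [ 0.5938 -0.1994  0.117 ]
post row 44 [ 0.5909 -0.1985  0.117 ]
prow tool [0.0456 0.     0.0359]
w at 90 0.014283977596182437
```

```bash
python3 -m jog '[[[0.02,0.003,0],[0,0,-0.014]],[[0.05,0.006,0],[0,0,-0.014]],[[0.0826,0.0068,0.02],[0,0,-0.014]],[[0.0826,0.0068,0.045],[0,0,-0.014]],[[0.0826,0.0068,0.058],[0,0,-0.014]]]'
python3 -m jog '[[[0,0,0],[0,0,0]],[[0,0,0],[0,0,0]]]'
python3 - <<'E'
from station import ctrl,optics; from h import *; import pickle
o=ctrl.get_obs(); d=optics.get_image("wrist"); pickle.dump((o,d),open("w4.pkl","wb"))
s=optics.get_image("side"); pickle.dump(s,open("s4.pkl","wb"))
u,v=proj(cam(s),[o["tool_pos"]])[0].astype(int)
cv2.imwrite("pics/w4.png",np.hstack([cv2.resize(d["image"][40:240,220:420],(400,400)),cv2.resize(s["image"][v-40:v+40,u-40:u+40],(400,400))])); print(o["tool_pos"],o["tool_rot"])
c=cam(d,o);A=np.array([.5304,-.1813,.12]);B=np.array([.6111,-.2045,.12]);print(proj(c,[B,[.5943,-.1995,.117]]))
E
```

```text
t: 5.55
tool_pos: [0.5555, -0.188, 0.1883]
tool_rot: [-3.109, 0.438, 0.007]
contact_force: [-0.4, -0.3, -2.3]
opening: 0.0208
grip_force: 61.5
t: 5.75
tool_pos: [0.5559, -0.1891, 0.1918]
tool_rot: [3.11, -0.44, 0.001]
contact_force: [0.5, 0.1, -0.4]
opening: 0.0212
grip_force: 61.5
[ 0.5559195 -0.1890555  0.1918399] [ 3.11049595e+00 -4.40401781e-01  5.85957157e-04]
[[316.82662914 126.58780298]
 [316.68993568 151.26772923]]
```

View pics/w4.png

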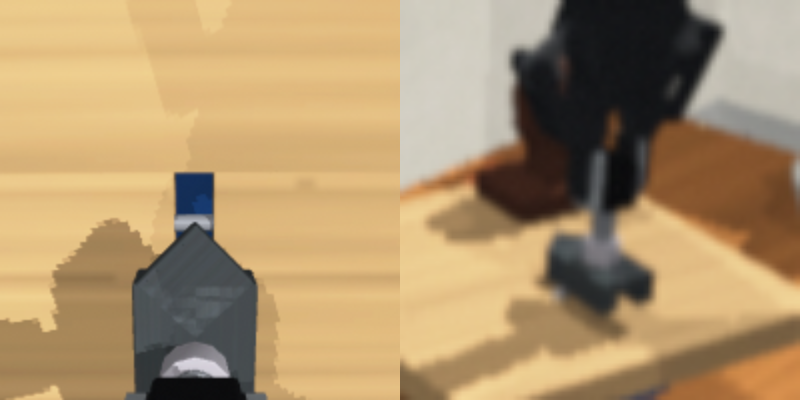

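Both slot and post are visible past the prow, and the prow tip is on the slot's centre line to within 1 px. I'll lower until contact.

```bash
python3 -m jog '[[[0,0,0.007],[0,0,0]],[[0,0,0.013],[0,0,0]],[[0,0,0.013],[0,0,0]]]'|egrep 'pos|contact'
python3 -m jog '[[[0,0,0.002],[0,0,0]],[[0,0,0.002],[0,0,0]]]'|egrep 'pos|contact'
python3 -m jog '[[[0,0,0.002],[0,0,0]],[[0,0,0.002],[0,0,0]]]'|egrep 'pos|contact'
python3 -m jog '[[[0,0,0.002],[0,0,0]],[[0,0,0.002],[0,0,0]],[[0,0,0.002],[0,0,0]]]'|egrep 'pos|contact'
```

```text
tool_pos: [0.5553, -0.1894, 0.1771]
contact_force: [-0.2, 0.1, -1.4]
tool_pos: [0.5561, -0.1898, 0.1765]
contact_force: [0.5, 0.1, -2.0]
tool_pos: [0.5563, -0.1899, 0.1749]
contact_force: [-0.6, 0.8, 2.1]
tool_pos: [0.5563, -0.1898, 0.1727]
contact_force: [-0.4, 0.1, 3.3]
```

```bash
python3 -m jog '[[[0,0,0.005],[0,0,0]],[[0,0,0.01],[0,0,0]],[[0,0,0.014],[0,0,0]],[[0,0,0.014],[0,0,0]],[[0,0,0.014],[0,0,0]]]'|egrep 'pos|contact'
python3 -m jog '[[[0,0,0.0015],[0,0,0]],[[0,0,0.0015],[0,0,0]],[[0,0,0.0015],[0,0,0]]]'|egrep 'pos|contact'
python3 -m jog '[[[0,0,0.001],[0,0,0]],[[0,0,0.001],[0,0,0]],[[0,0,0.001],[0,0,0]]]'|egrep 'pos|contact'
```

```text
tool_pos: [0.5564, -0.1898, 0.1585]
contact_force: [0.4, 1.0, 5.4]
tool_pos: [0.5564, -0.1898, 0.1572]
contact_force: [-0.4, 0.6, 6.1]
tool_pos: [0.5565, -0.1898, 0.1563]
contact_force: [0.5, 1.1, 5.7]
```

```bash
python3 -m jog '[[[0,0,0.0007],[0,0,0]],[[0,0,0.0007],[0,0,0]],[[0,0,0.0007],[0,0,0]]]'|egrep 'pos|contact'
python3 - <<'E'
from station import ctrl,optics; from h import *
o=ctrl.get_obs(); d=optics.get_image("wrist");print(o["tool_rot"],totool(o,np.array([.5943,-.1995,0])-o["tool_pos"]).round(4))
o=ctrl.get_obs(); print(o["tool_pos"],o["contact_force"])
cv2.imwrite("pics/w5.png",cv2.resize(d["image"][40:240,220:420],(400,400)))
E
```

```text
tool_pos: [0.5565, -0.1898, 0.1563]
contact_force: [-1.6, 2.3, 8.4]
[ 3.11015057e+00 -4.41660075e-01  1.87304618e-03] [ 0.0388 -0.0012  0.1563]
[ 0.55648993 -0.18978189  0.15622776] [-1.67506181  2.53905088  8.06588451]
```

View pics/w5.png

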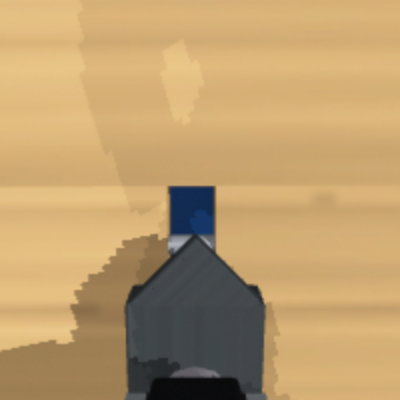

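The hook is at its hard stop. The slot centre is at crop x≈191 against the prow at 196, so the clip is about 1.2 mm off to +y of the tool. I'll correct that and slide.

```bash
python3 -m jog '[[[0.003,-0.0006,-0.0003],[0,0,0]],[[0.006,-0.0012,-0.0003],[0,0,0]],[[0.009,-0.0012,-0.0003],[0,0,0]],[[0.012,-0.0012,-0.0003],[0,0,0]],[[0.015,-0.0012,-0.0003],[0,0,0]]]'|egrep 'pos|contact'
python3 -m jog '[[[0.003,0,0],[0,0,0]],[[0.006,0,0],[0,0,0]],[[0.009,0,0],[0,0,0]],[[0.012,0,0],[0,0,0]],[[0.012,0,0],[0,0,0]]]'|egrep 'pos|contact'
python3 - <<'E'
from station import ctrl,optics; from h import *
o=ctrl.get_obs();print(totool(o,np.array([.5943,-.1995,0])-o["tool_pos"]).round(4),totool(o,o["contact_force"]).round(1),o["tool_rot"])
E
```

```text
tool_pos: [0.57, -0.1925, 0.1563]
contact_force: [-7.1, 2.6, 10.7]
tool_pos: [0.5818, -0.1959, 0.1563]
contact_force: [-5.5, 3.3, 9.5]
[ 1.330e-02 -1.000e-04  1.563e-01] [-6.2 -1.6 -9.4] [-3.11021604  0.44169575  0.00312498]
```

```bash
cat >f.sh <<'E'
python3 -c "
from station import ctrl
from h import *
o=ctrl.get_obs();print(o['t'],totool(o,np.array([.5943,-.1995,0])-o['tool_pos']).round(4),totool(o,o['contact_force']).round(1))"
E
python3 -m jog '[[[0.002,0,0],[0,0,0]],[[0.004,0,0],[0,0,0]],[[0.004,0,0],[0,0,0]]]' >/dev/null; sh f.sh
python3 -m jog '[[[0.001,0,0],[0,0,0]],[[0.002,0,0],[0,0,0]],[[0.002,0,0],[0,0,0]]]' >/dev/null; sh f.sh
```

```text
9.6 [ 0.0095 -0.      0.1562] [-4.8 -1.3 -8.9]
9.9 [ 7.700e-03 -1.000e-04  1.563e-01] [ -7.1  -1.3 -10.6]
```

```bash
python3 -m jog '[[[0.0007,0,0],[0,0,0]],[[0.0015,0,0],[0,0,0]],[[0.0015,0,0],[0,0,0]]]' >/dev/null; sh f.sh
python3 -m jog '[[[0.0005,0,0],[0,0,0]],[[0.001,0,0],[0,0,0]],[[0.001,0,0],[0,0,0]]]' >/dev/null; sh f.sh
```

```text
10.2 [ 0.0062 -0.      0.1563] [ -7.6  -1.2 -10.4]
10.5 [ 5.300e-03 -1.000e-04  1.563e-01] [ -6.9  -1.  -11.2]
```

```bash
python3 -m jog '[[[0.0005,0,0],[0,0,0]],[[0.001,0,0],[0,0,0]],[[0.001,0,0],[0,0,0]]]' >/dev/null; sh f.sh
python3 -m jog '[[[0.0007,0,0],[0,0,0]],[[0.0007,0,0],[0,0,0]]]' >/dev/null; sh f.sh
```

```text
10.8 [ 0.0052 -0.      0.1563] [ -8.8  -1.2 -12. ]
11.0 [ 0.0052 -0.      0.1563] [-11.3  -1.1 -12.4]
```

The tool has stopped at 0.0052 with force rising, so the hook has met the post. I'll ease off slightly and let the plunger rise.

```bash
python3 -m jog '[[[-0.0012,0,-0.0005],[0,0,0]],[[-0.0012,0,-0.001],[0,0,0]]]' >/dev/null; sh f.sh
python3 -m jog '[[[0,0,-0.001],[0,0,0]],[[0,0,-0.002],[0,0,0]],[[0,0,-0.0025],[0,0,0]],[[0,0,-0.0025],[0,0,0]]]' >/dev/null; sh f.sh
python3 -m jog '[[[0,0,-0.001],[0,0,0]],[[0,0,-0.001],[0,0,0]]]' >/dev/null; sh f.sh
python3 -m jog '[[[0,0,-0.001],[0,0,0]],[[0,0,-0.001],[0,0,0]]]' >/dev/null; sh f.sh
```

```text
11.2 [ 0.0051 -0.      0.1564] [-4.7 -0.5 -5.4]
11.6 [ 0.005  -0.      0.1583] [-6.  -0.  -5.2]
11.8 [ 0.0051 -0.      0.1592] [-6.9 -0.5 -4.9]
12.0 [ 5.000e-03 -1.000e-04  1.602e-01] [-6.3  0.3 -4.2]
```

```bash
python3 -m jog '[[[0,0,-0.001],[0,0,0]],[[0,0,-0.001],[0,0,0]]]' >/dev/null; sh f.sh
python3 -m jog '[[[0,0,-0.001],[0,0,0]],[[0,0,-0.001],[0,0,0]]]' >/dev/null; sh f.sh
python3 -m jog '[[[0,0,-0.0007],[0,0,0]],[[0,0,-0.0007],[0,0,0]]]' >/dev/null; sh f.sh
```

```text
12.2 [ 0.005  -0.      0.1611] [-5.2 -0.  -3.9]
12.4 [ 5.000e-03 -1.000e-04  1.622e-01] [-6.8  0.1 -3.4]
12.6 [ 0.005  -0.      0.1624] [-5.2  0.3 -1.6]
```

Caught: the tool stopped rising at 0.1624, a 6 mm rise that matches 0.014 of travel. I'll relieve the side load and let go.

```bash
python3 -m jog '[[[-0.0005,0,0],[0,0,0]],[[-0.0008,0,0],[0,0,0]]]' >/dev/null; sh f.sh
python3 -m jog '[[[0,0,0],[0,0,0]],[[0,0,0],[0,0,0]],[[0,0,0],[0,0,0]],[[0,0,0],[0,0,0]]]' 0.5 20; sh f.sh
python3 -m jog '[[[0,0,-0.01],[0,0,0]],[[0,0,-0.03],[0,0,0]],[[0,0,-0.06],[0,0,0]],[[0,0,-0.09],[0,0,0]],[[0,0,-0.12],[0,0,0]]]' 
python3 - <<'E'
from station import ctrl,optics; from h import *; import pickle
o=ctrl.get_obs(); d=optics.get_image("wrist"); s=optics.get_image("side"); pickle.dump((o,d,s),open("w6.pkl","wb"))
u,v=proj(cam(s),[[.588,-.198,.15]])[0].astype(int)
cv2.imwrite("pics/w6.png",np.hstack([cv2.resize(d["image"][50:250,220:420],(400,400)),cv2.resize(s["image"][v-40:v+40,u-40:u+40],(400,400))]))
E
```

```text
12.8 [ 0.0049 -0.      0.1625] [-2.6  1.   1.2]
t: 13.2
tool_pos: [0.5907, -0.1985, 0.1641]
tool_rot: [3.11, -0.442, 0.002]
contact_force: [-0.0, -1.1, 0.7]
opening: 0.0424
grip_force: 0.0
13.2 [ 0.0035 -0.      0.1641] [ 0.3  1.1 -0.7]
t: 13.7
tool_pos: [0.5903, -0.1984, 0.2858]
tool_rot: [3.11, -0.442, 0.002]
contact_force: [0.4, -0.9, 0.7]
opening: 0.0424
grip_force: 0.0
```

View pics/w6.png

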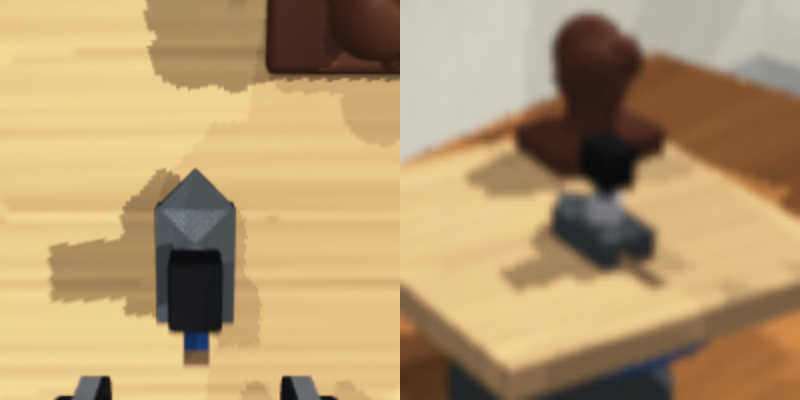

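The wrist view shows the clip square over the slot, released, with its head at crop (195,290). The side view shows it upright with the head low. One numeric check on head height, then I'll hand in.

```bash
python3 - <<'E'
from h import *; import pickle
o,d,s=pickle.load(open("w6.pkl","rb"));c=cam(d,o)
pw=onz(c,(317.5,134),.138);x=np.array([.9608,-.2773,0]);y=np.array([.2773,.9608,0]);ax=pw-.047*x
print("axis",ax.round(4),"to post",((np.array([.5943,-.1995,0])-ax)@x).round(4))
for tr in(0,.014,.017):
    z=.204-tr;b=ax*[1,1,0]+[0,0,z]
    p=proj(c,[b-.015*x+.011*y,b-.015*x-.011*y,b+.015*x]);print(tr,p[:2].round(1).tolist(),"w",(p[1]-p[0])[0].round(1))
g=d["image"].max(2);r=g[200]<60;xs=np.flatnonzero(r[285:350])+285;print("seen w",xs.min(),xs.max()+1,"rear row",[i for i in range(195,222) if g[i,312]<60][-1])
E
```

```text
axis [ 0.5879 -0.1976  0.138 ] to post 0.0067
0 [[303.6, 222.5], [331.5, 222.4]] w 27.9
0.014 [[304.4, 216.1], [330.8, 216.0]] w 26.5
0.017 [[304.5, 214.8], [330.7, 214.8]] w 26.2
seen w 300 331 rear row 216
```

Head's rear edge is seen at row 216, against 216.1 expected for 0.014 of travel, and the axis is 6.7 mm short of the post, so the hook is properly caught.

```bash
python3 -c "
from station import job; print(job.finish_job())"
```

```text
the job is handed in; nothing more can be done
None
```

The clip is hooked under the post and standing square on the board, let go with the arm clear; the last picture puts plunger travel at about 0.014. The job is handed in, at about 14 s on the robot's clock.

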